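# Shut down the edge burnisher and stow its rod

## Robot

A 7-joint arm with a two-finger parallel gripper is mounted at the origin on the work surface. World frame = base frame: x ahead of the robot, y to its left, z up, the work surface at z = 0. Lengths are in m, angles in rad, forces in N, time in s.
With the tool pointing down it reaches from about 0.425 to 0.875 m from the base axis. Payload 9.9 kg.
Tool frame: the origin (TCP) lies midway between the tips of the shut fingers; the grasp point (between the pads) lies 19 mm behind it; z points along the fingers, y is the line along which they close (so a half turn about z gives the same grasp; the last joint's range is limited). The gripper opens to 85 mm and grips with 20 to 120 N. Pads are 22 mm wide; open, the fingers measure 114 mm over their backs; the gripper's body (76 mm by 85 mm) begins 54 mm behind the grasp point. The pads swing forward as they close: fully open they stand 13 mm farther back than shut.
Start: joints at [-1.359, 0.576, 0.025, 1.437, -0.015, 1.129, -0.057], TCP at [0.197, 0.646, 0.231] pointing down, gripper open.
Joint ranges: [-2.76, 2.76], [-0.34, 2.15], [-1.52, 1.57], [0.19, 2.46], [-1.09, 4.23], [0.17, 1.99], [-2.82, 2.82]. Speed limits (rad/s): [2.22, 2.22, 3.01, 3.01, 3.14, 3.14, 3.14].

## Interface

Orientations are given as [roll, pitch, yaw] about the fixed x, y, z axes, in that order (R = Rz(yaw) Ry(pitch) Rx(roll)).
In Python, from station import r, viewer, job gives the robot as it stands. The module is installed in compiled form; this text tells all that it offers.
- The arm moves only by the shell command python3 -m crank 'ROWS' [FORCE]. ROWS is JSON, a list of rows, each a list of 7 numbers: the shift along the tool's x, y, z scaled (see below), then the turn, a rotation vector about the tool's x, y, z scaled (see below), then the opening, from 0 (shut) to 1 (fully open). A call has 1 to 20 rows; each row shifts and turns the commanded pose from where the row before left it, along the tool's axes as they then stand; what a row does not reach is not made up. The controller multiplies each number of a shift by 0.4 m and each number of a turn by 4 degrees. A row lasts 1/8 s, in which the tool goes at most 62.5 mm and 10.7 degrees, less where a joint would pass 70% of its speed; a pose out of reach is approached as far as the arm can. A call with a number of a shift or a turn outside -1 to 1 is refused whole. A call with a gripper value outside its range is refused whole. The fingers move at their own pace and stop on an object; FORCE is the grip in N (left out, the last holds). Time passes only in rows, so rows that do not move let the fingers close. It gives the time, the measured TCP pose, the force, the opening and the grip force at its end, in the units of the state.
- r.read_state(): the state, without advancing time (a new reading comes with each control period).
- viewer.read_camera(name): name is "scene" or "top"; returns a dict with "img" (420x560x3 uint8, blue, green, red), "intrinsics" (3x3 intrinsics, pixels), "rvec" (rotation vector, rad) and "tvec" (3), from world to camera coordinates, as OpenCV has them. Camera axes: x right, y down, z forward; pixel columns grow to the right and rows downward; lengths in m; the calibration is good to about 2 mm. A picture is of the moment at which its call begins. There is no depth.
- job.hand_in(): hands the job in; it is judged then, once.
The state is a dict: "t": time; "qpos": joint angles; "dq": joint speeds; "joint_torque": joint torques, N m; "tcp_pos": TCP position; "tcp_rot": TCP orientation; "ft_force": force on the tool from outside, world axes, zero at the start; "torque": the same for the moment, N m; "width": finger opening in m; "finger_force": force on a finger pad.
Only numpy, scipy, OpenCV 4.12 (cv2) and the standard library are available. Lean on these libraries where they do the work, as an engineer would, in place of code of your own. Each camera call takes 0.05 s, during which the arm holds its last target. There are 200 camera calls.

## Task

Shut down the edge burnisher: bring its switch lever from forward to the narrow upright centre (off) position, not through to reverse, and let go of it. Then pull the burnishing rod up out of its two spring clips, lay it down on the grey work mat and let go, then take it again by one of its bare ends and lay it fully down in the wooden cradle, centred so that it sticks out about equally at both ends. Leave the other things on the bench where they are.

Things in the scene. Friction and masses are not known exactly. Their poses are not given: they have to be found in the camera images.
- toggle (a joint): Switch lever, angle in rad about the machine's y: 0 upright (off, centre detent); +0.38 leaning to machine +x, away from its front (forward, the start); -0.38 reverse. It snaps into the nearest position: within 0.15 of upright it goes to 0, beyond that to an end. Leaving forward takes about 5 N at the tip, leaving the centre about 2.5 N.
- toggle_pivot (a point): The lever's pivot, fixed in the machine, 105 mm above the bench, 5 mm above the top of the white switch housing (140 mm in x, 110 mm in y; the pivot lies 25 mm before its middle in x, midway in y). Axes are the machine's. The steel lever is round, 9 mm thick at its foot, 13 mm near its tip.
- toggle_tip (a point): The end of the lever, 58 mm from the pivot; z points along the lever.
- machine: The burnisher, fixed: grey base plate spanning x -90 to +110 mm, y -180 to +180 mm, 20 mm thick, origin under it on the bench; x points away from its front, y to its left. White switch housing on the left; motor on the right behind the rod (64 mm thick, top 87 mm above the bench, axis parallel to the rod's, 100 mm behind it).
- clips_mid (a point): Middle between the two spring clips, on the clipped rod's axis, 75 mm above the bench; machine's axes, so the rod lies along y here. The steel clips open upward, are 14 mm wide, and stand 60 mm to either side along y; between them the rod is free, with 55 mm under its axis. Pulled straight up at its middle the rod resists with some 10 to 15 N, then snaps free within 10 mm.
- rod_center (a point): Centre of the light wooden burnishing rod, loose, about 60 g, 200 mm long, x along it. It is round, 20 mm thick, with an octagonal waist 24 mm across flats over the middle 50 mm. It starts in the clips with flats upright and level. Lying on its waist its axis is 12 mm above what it rests on, and it does not roll.
- mat: Grey work mat, fixed, 270 mm (x) x 150 mm (y) x 3 mm; origin at the middle of its underside on the bench.
- cradle: Wooden cradle, fixed, origin under it on the bench: a block 90 mm long (x), 60 mm wide, with an open-ended trough along x, 28 mm wide, floor 30 mm above the bench; its two walls rise to 67 mm and flare outward in the top 10 mm.
- cradle_seat (a point): Where the rod's centre must come to lie in the cradle, 42 mm above the bench; x points along the trough, the rod may lie either way round. Centred, the rod sticks out 55 mm at both ends; fingers do not fit beside it in the trough, so it has to be held by an end.
- awl: Bystander, loose: awl with a wooden handle, 150 mm long, lying; origin on its underside.
- mallet: Bystander, loose: white nylon mallet with a wooden handle, lying; origin on its underside.
- wax_jar: Bystander, loose: glass jar with a steel lid, 64 mm across, 60 mm high; origin on its underside.
- stamp_box: Bystander, loose: flat clear box of stamps, 110 x 160 x 27 mm; origin on its underside.
- wax_puck: Bystander, loose: brown wax puck, 52 mm across, 20 mm high; origin on its underside.
- buckle_ring: Bystander, loose: brass ring, 36 mm across, 6 mm high, lying flat; origin on its underside.
- edge_block: Bystander, loose: dark wooden block, 70 x 35 x 25 mm; origin on its underside.
Not all that is in view belongs to the job. Leave any orange look-alike of the part that bears rod_center alone.

How it is judged:
By the outcome, as a careful person would: the job done as asked, in the order asked, and still so for the second after the job is handed in, with the robot touching nothing.
It also fails if it takes over 72 s, if anything falls off the work surface, if the arm or the gripper's body presses on something with over 40 N, if the wrist force passes 120 N, or if a joint passes its speed limit or range.

## Working session

There is one attempt and no reset: what is moved stays moved. The work goes in short steps, Python scripts to look and compute and a shell command to move; the robot and the scene stay as the last step left them, time stands still between calls to the robot, and variables do not carry over. Pictures are saved under pics/ and viewed, at most 10 in all, crops included, and the job is handed in when it is done.

```bash
mkdir -p pics
cat > h.py <<'E'
import numpy as np,cv2
from station import r,viewer,job
def cam(n):
    d=viewer.read_camera(n); d['R']=cv2.Rodrigues(np.array(d['rvec'],float))[0]; d['K']=np.array(d['intrinsics'],float); d['t']=np.array(d['tvec'],float).ravel(); return d
def ray(d,uv,z):
    v=d['R'].T@np.linalg.inv(d['K'])@np.array([uv[0],uv[1],1.]); c=-d['R'].T@d['t']; return c+v*(z-c[2])/v[2]
def proj(d,p):
    q=d['K']@(d['R']@np.array(p,float)+d['t']); return q[:2]/q[2]
def snap(n,f):
    d=cam(n); cv2.imwrite('pics/'+f,d['img']); return d
E
python3 - <<'E'
from h import *
a=snap('top','t0.png');b=snap('scene','s0.png')
for d in(a,b): print(-d['R'].T@d['t'],d['K'][0,0],d['R'][2])
cv2.imwrite('pics/both.png',np.hstack([cv2.resize(x['img'],(400,300)) for x in(a,b)]))
s=r.read_state();print(s['tcp_pos'],s['tcp_rot'],s['width'],s['t'])
E
```

```text
[ 0.3499402  -0.0051904   1.16074522] 443.30253442609313 [ 0.10699677  0.0208521  -0.99404068]
[ 1.35175508 -0.19319675  1.05927964] 477.53551477871093 [-0.67269053  0.14694552 -0.72518581]
[0.19665063 0.64530765 0.23054144] [-3.14014091e+00  8.48367883e-05  2.84579748e+00] 0.08547120580471093 0.1
```

View pics/t0.png

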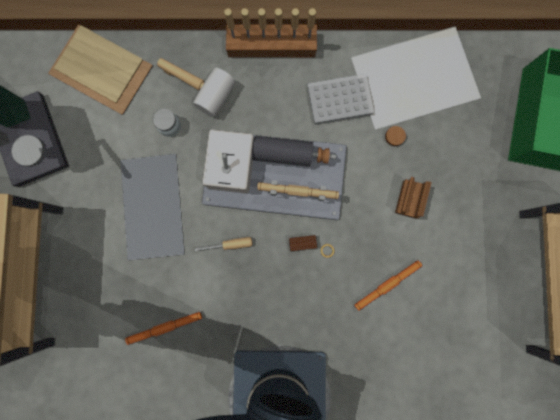

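View pics/s0.png

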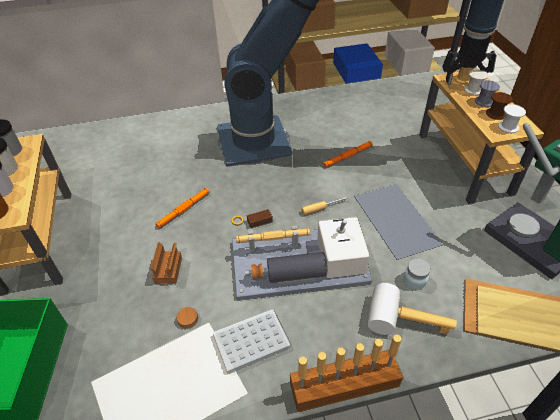

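Pale rod in the clips is at top (299,190). The look-alikes are orange, at (164,328) and (389,285). The cradle is at (413,197), the white housing with its lever at (228,160), and the mat at (153,207). I choose the pale rod lying on the machine. Next is the close crop.

Run:
```python
from h import *
a=cv2.imread('pics/t0.png');b=cv2.imread('pics/s0.png')
A=cv2.resize(a[120:225,195:355],None,fx=5,fy=5,interpolation=2)[:,:800]
B=cv2.resize(b[205:305,225:385],None,fx=5,fy=5,interpolation=2)
C=np.vstack([cv2.resize(A,(480,315)),cv2.resize(B,(480,300))])[:600]
D=cv2.resize(a[170:225,385:440],(300,300),interpolation=2);E=cv2.resize(b[235:290,140:195],(300,300),interpolation=2)
cv2.imwrite('pics/c0.png',np.hstack([C,np.vstack([D,E])]))
d=cam('top');s=cam('scene')
def blob(m,x0,y0,x1,y1,n):
    k=np.zeros_like(m);k[y0:y1,x0:x1]=m[y0:y1,x0:x1]
    cs=cv2.findContours(k,0,2)[0];c=max(cs,key=cv2.contourArea);R=cv2.minAreaRect(c)
    M=cv2.moments(c);print(n,cv2.contourArea(c),np.round((M['m10']/M['m00'],M['m01']/M['m00']),1),np.round(cv2.boxPoints(R),1).tolist());return cv2.boxPoints(R)
for nm,im,cm,box in(('top',a,d,dict(rod=(250,175,345,205),hous=(200,125,256,195),mat=(115,145,190,265),plate=(198,125,352,222),crad=(392,172,436,222))),('scene',b,s,dict(rod=(230,220,315,250),hous=(315,213,375,285),mat=(350,180,445,262),crad=(145,235,190,290)))):
    H=cv2.cvtColor(im,cv2.COLOR_BGR2HSV)
    ms=dict(rod=cv2.inRange(H,(10,90,110),(30,255,255)),hous=cv2.inRange(H,(0,0,150),(180,60,255)),crad=cv2.inRange(H,(0,90,30),(20,255,255)))
    for n,bx in box.items():
        if n in ms:
            p=blob(ms[n],*bx,nm+' '+n)
            z=dict(rod=.075,hous=.1,crad=.067)[n]
            print('   world',np.round([ray(cm,q,z)[:2] for q in p],3).tolist())
# bluish plate/mat
H=cv2.cvtColor(a,cv2.COLOR_BGR2HSV);print(H[210,230],H[205,150],H[230,330],H[260,220],H[300,300])
```

```text
top rod 62.0 [298.  192.8] [[276.79998779296875, 192.1999969482422], [277.20001220703125, 188.1999969482422], [318.1000061035156, 192.8000030517578], [317.70001220703125, 196.6999969482422]]
   world [[0.512, 0.01], [0.522, 0.009], [0.511, -0.093], [0.501, -0.092]]
top hous 2259.5 [227.2 158.9] [[202.3000030517578, 183.60000610351562], [208.89999389648438, 128.89999389648438], [251.8000030517578, 134.10000610351562], [245.1999969482422, 188.6999969482422]]
   world [[0.528, 0.19], [0.664, 0.178], [0.652, 0.072], [0.516, 0.086]]
top crad 908.5 [412.8 198.1] [[395.1000061035156, 212.5], [404.5, 175.10000610351562], [431.1000061035156, 181.8000030517578], [421.70001220703125, 219.1999969482422]]
   world [[0.465, -0.283], [0.559, -0.308], [0.543, -0.373], [0.449, -0.348]]
scene rod 416.5 [272.9 234.8] [[235.60000610351562, 234.6999969482422], [308.6000061035156, 226.60000610351562], [309.6000061035156, 235.3000030517578], [236.60000610351562, 243.39999389648438]]
   world [[0.492, -0.14], [0.512, 0.06], [0.543, 0.054], [0.523, -0.143]]
scene hous 2419.5 [346.9 235. ] [[315.0, 213.0], [374.0, 213.0], [374.0, 266.0], [315.0, 266.0]]
   world [[0.49, 0.084], [0.53, 0.241], [0.701, 0.176], [0.664, 0.034]]
scene crad 885.5 [165.6 265. ] [[147.39999389648438, 281.3999938964844], [156.5, 238.8000030517578], [184.10000610351562, 244.6999969482422], [174.89999389648438, 287.29998779296875]]
   world [[0.583, -0.382], [0.446, -0.352], [0.485, -0.281], [0.618, -0.316]]
[ 35  14 111] [108  10 122] [ 41  16 126] [ 48  11 121] [ 36  11 116]
```

View pics/c0.png

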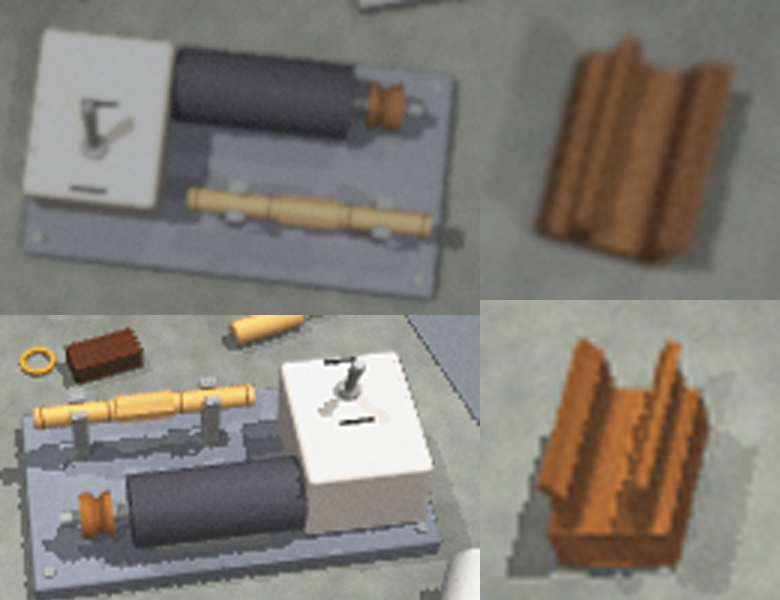

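The crop confirms the pale wooden rod in the steel clips, with its octagonal waist at about top (298,190). The lever's foot is at about top (227,171) and it leans to +x. The cradle trough is open. Next I refine the numbers.

Run:
```python
from h import *
d=cam('top');s=cam('scene');a=d['img'];b=s['img']
def tri(p,q):
    A=[];
    for c,u in((d,p),(s,q)):
        P=c['K']@np.c_[c['R'],c['t']];A.append(P)
    X=cv2.triangulatePoints(A[0],A[1],np.array(p,float).reshape(2,1),np.array(q,float).reshape(2,1)).ravel();return np.round(X[:3]/X[3],4)
def rod(im,x0,y0,x1,y1):
    H=cv2.cvtColor(im,cv2.COLOR_BGR2HSV)
    m=cv2.inRange(H,(8,60,60),(32,255,255));k=m*0;k[y0:y1,x0:x1]=m[y0:y1,x0:x1]
    c=max(cv2.findContours(k,0,1)[0],key=cv2.contourArea);R=cv2.minAreaRect(c);bx=cv2.boxPoints(R)
    e=sorted([(bx[i]+bx[(i+1)%4])/2 for i in range(4)],key=lambda p:p[0]);return e[0],e[-1],cv2.contourArea(c),R[1]
t=rod(a,250,172,345,206);u=rod(b,230,220,316,252);print('rod px',t,u)
print('tri ends',tri(t[0],u[1]),tri(t[1],u[0]))
A=ray(d,t[0],.075);B=ray(d,t[1],.075);print('top ray ends',A,B,np.linalg.norm(A-B),'mid',(A+B)/2,'ang',np.arctan2(*(A-B)[:2]))
A=ray(s,u[0],.075);B=ray(s,u[1],.075);print('scene mid',(A+B)/2)
print('lever foot top',ray(d,(227.3,170.7),.105),'tip top',ray(d,(224.3,154.5),.159),'tri tip',tri((224.3,154.5),(343.3,222)))
# bluish
for n,im,c,z,box in(('mat',a,d,.003,(110,145,192,268)),('plate',a,d,.02,(198,185,352,225)),('matS',b,s,.003,(345,175,450,265))):
    f=cv2.GaussianBlur(im,(3,3),0).astype(int);m=((f[...,0]-f[...,2])>0).astype(np.uint8)*255
    x0,y0,x1,y1=box;k=m*0;k[y0:y1,x0:x1]=m[y0:y1,x0:x1];k=cv2.morphologyEx(k,cv2.MORPH_OPEN,np.ones((3,3)))
    cc=max(cv2.findContours(k,0,1)[0],key=cv2.contourArea);R=cv2.minAreaRect(cc)
    print(n,cv2.contourArea(cc),[np.round(ray(c,p,z)[:2],3).tolist() for p in cv2.boxPoints(R)])
for n,im,x0,y0,w in(('crT',a,385,168,60),('crS',b,138,232,60)): cv2.imwrite('pics/%s.png'%n,cv2.resize(im[y0:y0+w,x0:x0+w],(400,400),interpolation=2))
cv2.imwrite('pics/cr.png',np.hstack([cv2.imread('pics/crT.png'),cv2.imread('pics/crS.png')]))
```

```text
rod px (array([256.91464, 185.76828], dtype=float32), array([338.24393, 194.80487], dtype=float32), 548.0, (81.82977294921875, 9.717975616455078)) (array([235.78659, 239.0793 ], dtype=float32), array([309.21344, 230.92076], dtype=float32), 453.0, (9.165818214416504, 73.87870025634766))
tri ends [0.5275 0.0584 0.0742] [ 0.5068 -0.1421  0.0746]
top ray ends [0.52751114 0.05896644 0.075     ] [ 0.50669634 -0.14213017  0.075     ] 0.20217097600377196 mid [ 0.51710374 -0.04158186  0.075     ] ang 0.10313919277242985
scene mid [ 0.51763535 -0.04226304  0.075     ]
lever foot top [0.55894102 0.12963312 0.105     ] tip top [0.58618923 0.13055594 0.159     ] tri tip [0.5871 0.1303 0.1544]
mat 5629.5 [[0.612, 0.436], [0.626, 0.281], [0.355, 0.25], [0.341, 0.401]]
plate 2484.0 [[0.485, 0.208], [0.553, 0.202], [0.515, -0.159], [0.448, -0.152]]
matS 3348.0 [[0.362, 0.249], [0.276, 0.416], [0.608, 0.431], [0.668, 0.286]]
```

View pics/cr.png

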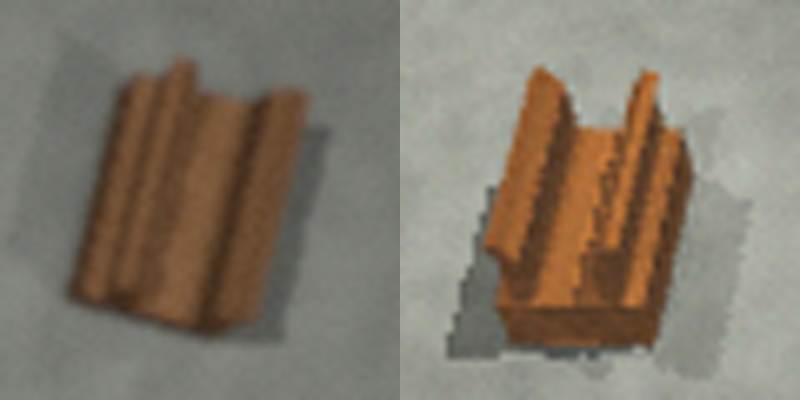

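The cradle crop shows wall tops in the top view at +x end (183,62) and (285,92), and at -x end (120,303) and (238,325). In the scene view the tops are at (140,70), (90,250), (250,72) and (210,255). The trough is empty.

```bash
cat >> h.py <<'E'
def go(x,y,z,yaw):
    s=r.read_state();p=np.array(s['tcp_pos']);from scipy.spatial.transform import Rotation as Ro
    R=Ro.from_euler('xyz',s['tcp_rot']);T=Ro.from_euler('xyz',[np.pi,0,yaw])
    print('t',round(s['t'],2),'turn units',np.round(np.degrees((R.inv()*T).as_rotvec())/4,2),'shift units (now axes)',np.round(R.inv().apply(np.array([x,y,z])-p)/.4,3),'after turn',np.round(T.inv().apply(np.array([x,y,z])-p)/.4,3),'q',np.round(s['qpos'],2))
E
python3 - <<'E'
from h import *
d=cam('top');s=cam('scene')
c=[(183,62),(285,92),(120,303),(238,325)]; e=[(210,255),(90,250),(250,72),(140,70)]
W=[ray(d,(385+u/6.667,168+v/6.667),.067)[:2] for u,v in c];V=[ray(s,(138+u/6.667,232+v/6.667),.067)[:2] for u,v in e]
for X in(W,V):
    X=np.array(X);print(np.round(X,3).tolist(),X.mean(0),'yaw',np.arctan2(*((X[0]+X[1]-X[2]-X[3])[::-1])))
go(.564,.132,.22,np.pi/2-.1)
E
python3 -m crank '[[0,0,0,0,0,0.98,1],[0,0,0,0,0,0.98,1],[0,0,0,0,0,0.98,1],[0,0,0,0,0,0.98,1],[0,0,0,0,0,0.98,1],[0,0,0,0,0,0.98,1],[0,0,0,0,0,0.98,1],[0,0,0,0,0,0.98,1],[0,0,0,0,0,0.98,1],[0,0,0,0,0,0.98,1],[0,0,0,0,0,0.98,1],[0,0,0,0,0,0.98,1],[0,0,0,0,0,0.98,1],[0,0,0,0,0,0.98,1],[0,0,0,0,0,0.98,1],[0,0,0,0,0,0.98,1],[0,0,0,0,0,0.98,1],[0,0,0,0,0,0.98,1],[0,0,0,0,0,0.98,1],[0,0,0,0,0,0.98,1]]'
python3 -c "
from h import *
go(.564,.132,.22,np.pi/2-.1)"
```

```text
[[0.553, -0.327], [0.542, -0.365], [0.463, -0.302], [0.455, -0.345]] [ 0.50347953 -0.33492382] yaw -0.245389246304636
[[0.562, -0.325], [0.548, -0.37], [0.473, -0.303], [0.461, -0.346]] [ 0.51075965 -0.33614405] yaw -0.2584364679207008
t 0.4 turn units [-0.    0.   19.69] shift units (now axes) [-1.253 -0.961  0.028] after turn [-1.186  1.042  0.028] q [-1.36  0.58  0.02  1.44 -0.01  1.13 -0.06]
t: 2.9
tcp_pos: [0.1967, 0.6457, 0.2313]
tcp_rot: [-3.142, -0.0, 1.475]
ft_force: [-0.1, 0.6, -0.3]
width: 0.0854
finger_force: 0.0
t 2.9 turn units [-0.   -0.    0.06] shift units (now axes) [-1.191  1.037  0.028] after turn [-1.186  1.042  0.028] q [-1.57  0.61  0.39  1.45 -0.24  1.14 -1.23]
```

```bash
python3 -m crank '[[-0.085,0.074,0.002,0,0,0,1],[-0.085,0.074,0.002,0,0,0,1],[-0.085,0.074,0.002,0,0,0,1],[-0.085,0.074,0.002,0,0,0,1],[-0.085,0.074,0.002,0,0,0,1],[-0.085,0.074,0.002,0,0,0,1],[-0.085,0.074,0.002,0,0,0,1],[-0.085,0.074,0.002,0,0,0,1],[-0.085,0.074,0.002,0,0,0,1],[-0.085,0.074,0.002,0,0,0,1],[-0.085,0.074,0.002,0,0,0,1],[-0.085,0.074,0.002,0,0,0,1],[-0.085,0.074,0.002,0,0,0,1],[-0.085,0.074,0.002,0,0,0,1],[0,0,0,0,0,0,1],[0,0,0,0,0,0,1]]'
python3 -c "
from h import *
go(.564,.132,.12,np.pi/2-.1)"
```

```text
t: 4.9
tcp_pos: [0.5647, 0.1336, 0.22]
tcp_rot: [-3.141, -0.0, 1.477]
ft_force: [-0.7, 0.8, -0.2]
width: 0.0855
finger_force: 0.0
t 4.9 turn units [-0.01 -0.01  0.1 ] shift units (now axes) [-0.004 -0.001  0.25 ] after turn [-0.004 -0.001  0.25 ] q [-0.6   0.48  0.44  1.72 -0.24  0.99 -0.17]
```

```bash
python3 -m crank '[[0,0,0.05,0,0,0,1],[0,0,0.05,0,0,0,1],[0,0,0.05,0,0,0,1],[0,0,0.05,0,0,0,1],[0,0,0.05,0,0,0,1],[0,0,0,0,0,0,0.5],[0,0,0,0,0,0,0.2],[0,0,0,0,0,0,0.1],[0,0,0,0,0,0,0.05],[0,0,0,0,0,0,0.05],[0,0,0,0,0,0,0.05],[0,0,0,0,0,0,0.05]]' 25
```

```text
t: 6.4
tcp_pos: [0.5662, 0.1337, 0.1222]
tcp_rot: [3.138, -0.002, 1.478]
ft_force: [0.2, -0.1, 9.6]
width: 0.0118
finger_force: 24.4
```

```bash
python3 -m crank '[[0,0,0,0,0,0,0.2],[0,0,0,0,0,0,0.4],[0,0,0,0,0,0,0.7],[0,0,0,0,0,0,0.8],[0,0,0,0,0,0,0.8],[0,0,-0.04,0,0,0,0.8],[0,0,-0.06,0,0,0,0.8],[0,0,-0.08,0,0,0,0.8],[0,0,-0.08,0,0,0,0.8],[0,0,0,0,0,0,0.7]]'
python3 - <<'E'
from h import *
d=cam('top');s=cam('scene')
A=cv2.resize(d['img'][125:225,195:355],(640,400),interpolation=2);B=cv2.resize(s['img'][180:290,225:385],None,fx=3,fy=3,interpolation=2)
print(proj(s,(.564,.132,.163)),proj(s,(.564,.132,.105)),proj(d,(.564,.132,.163)))
cv2.imwrite('pics/l1.png',cv2.resize(s['img'][190:270,310:390],(480,480),interpolation=2))
go(.517,-.042,.22,np.pi/2-.103)
E
```

```text
t: 7.65
tcp_pos: [0.5665, 0.1331, 0.2276]
tcp_rot: [3.137, -0.002, 1.477]
ft_force: [-0.2, 0.4, -0.7]
width: 0.0597
finger_force: 0.0
[341.59142798 213.15941007] [340.06423225 228.11325225] [223.21781124 163.57133137]
t 7.75 turn units [ 0.01 -0.01  0.14] shift units (now axes) [-0.447 -0.079  0.012] after turn [-0.448 -0.074  0.012] q [-0.6   0.47  0.45  1.72 -0.24  1.   -0.17]
```

View pics/l1.png

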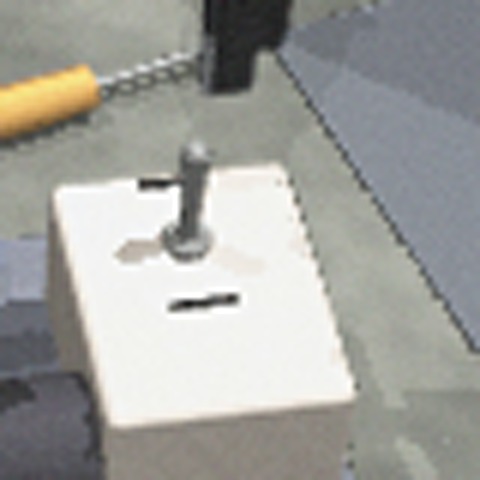

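The lever stands upright: its tip is at (342.5,214.7) against a predicted (341.6,213.2) for upright. It has been released. Next, the rod.

```bash
python3 -m crank '[[-0.09,-0.015,0,0,0,0.07,0.7],[-0.09,-0.015,0,0,0,0.07,0.7],[-0.09,-0.015,0,0,0,0,0.7],[-0.09,-0.015,0,0,0,0,0.7],[-0.088,-0.015,0,0,0,0,0.7],[0,0,0,0,0,0,0.7],[0,0,0,0,0,0,0.7]]'
python3 -c "
from h import *
go(.517,-.042,.055,np.pi/2-.103)"
```

```text
t: 8.62
tcp_pos: [0.517, -0.0415, 0.2236]
tcp_rot: [-3.141, -0.0, 1.468]
ft_force: [-0.2, 0.8, -0.2]
width: 0.0596
finger_force: 0.0
t 8.62 turn units [-0.02 -0.    0.  ] shift units (now axes) [-0.001  0.     0.421] after turn [-0.001 -0.     0.421] q [-0.34  0.39  0.47  1.87 -0.21  0.94  0.12]
```

```bash
python3 -m crank '[[0,0,0.08,0,0,0,0.7],[0,0,0.08,0,0,0,0.7],[0,0,0.08,0,0,0,0.7],[0,0,0.07,0,0,0,0.7],[0,0,0.06,0,0,0,0.7],[0,0,0.05,0,0,0,0.7],[0,0,0,0,0,0,0.5],[0,0,0,0,0,0,0.2],[0,0,0,0,0,0,0.1],[0,0,0,0,0,0,0.1],[0,0,0,0,0,0,0.1],[0,0,0,0,0,0,0.1]]' 70
```

```text
t: 10.12
tcp_pos: [0.5176, -0.0418, 0.0567]
tcp_rot: [3.141, -0.001, 1.468]
ft_force: [-1.3, 3.0, 5.6]
width: 0.0223
finger_force: 69.6
```

```bash
python3 -m crank '[[0,0,-0.01,0,0,0,0.1],[0,0,-0.01,0,0,0,0.1],[0,0,-0.01,0,0,0,0.1],[0,0,-0.015,0,0,0,0.1],[0,0,-0.02,0,0,0,0.1],[0,0,-0.04,0,0,0,0.1],[0,0,-0.08,0,0,0,0.1],[0,0,-0.08,0,0,0,0.1],[0,0,-0.08,0,0,0,0.1],[0,0,-0.08,0,0,0,0.1],[0,0,0,0,0,0,0.1]]'
python3 - <<'E'
from h import *
s=cam('scene'); cv2.imwrite('pics/g1.png',s['img'][120:300,200:400])
go(.4835,.342,.2,np.pi+.115)
E
```

```text
t: 11.5
tcp_pos: [0.5187, -0.0426, 0.229]
tcp_rot: [3.136, -0.001, 1.467]
ft_force: [0.3, 0.3, -0.4]
width: 0.0227
finger_force: 70.7
t 11.55 turn units [  0.04   0.03 -25.62] shift units (now axes) [ 0.947 -0.184  0.069] after turn [-0.025  0.964  0.069] q [-0.35  0.38  0.49  1.86 -0.22  0.94  0.13]
```

View pics/g1.png

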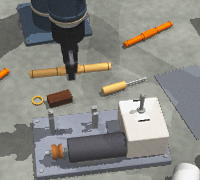

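```bash
python3 -m crank '[[0,0,0,0,0,-0.99,0.1],[0,0,0,0,0,-0.99,0.1],[0,0,0,0,0,-0.99,0.1],[0,0,0,0,0,-0.99,0.1],[0,0,0,0,0,-0.99,0.1],[0,0,0,0,0,-0.99,0.1],[0,0,0,0,0,-0.99,0.1],[0,0,0,0,0,-0.99,0.1],[0,0,0,0,0,-0.99,0.1],[0,0,0,0,0,-0.99,0.1],[0,0,0,0,0,-0.99,0.1],[0,0,0,0,0,-0.99,0.1],[0,0,0,0,0,-0.99,0.1],[0,0,0,0,0,-0.99,0.1],[0,0,0,0,0,-0.99,0.1],[0,0,0,0,0,-0.99,0.1],[0,0,0,0,0,-0.99,0.1],[0,0,0,0,0,-0.99,0.1],[0,0,0,0,0,-0.99,0.1],[0,0,0,0,0,-0.99,0.1]]'
python3 -m crank '[[0,0,0,0,0,-0.99,0.1],[0,0,0,0,0,-0.99,0.1],[0,0,0,0,0,-0.99,0.1],[0,0,0,0,0,-0.99,0.1],[0.009,0.096,0,0,0,0,0.1],[0.009,0.096,0,0,0,0,0.1],[0.009,0.096,0,0,0,0,0.1],[0.009,0.096,0,0,0,0,0.1],[0.009,0.096,0,0,0,0,0.1],[0.009,0.096,0,0,0,0,0.1],[0.009,0.096,0,0,0,0,0.1],[0.009,0.096,0,0,0,0,0.1],[0.009,0.096,0,0,0,0,0.1],[0.009,0.096,0,0,0,0,0.1],[0,0,0,0,0,0,0.1],[0,0,0,0,0,0,0.1]]'
python3 -c "
from h import *
go(.4835,.342,.0,np.pi)"
```

```text
t: 14.05
tcp_pos: [0.5166, -0.0422, 0.2252]
tcp_rot: [-3.141, -0.002, 2.852]
ft_force: [0.4, -0.3, -1.1]
width: 0.0227
finger_force: 70.6
t: 16.05
tcp_pos: [0.4868, 0.3414, 0.2252]
tcp_rot: [-3.14, -0.001, 3.126]
ft_force: [-0.5, -0.3, -0.1]
width: 0.0223
finger_force: 70.6
t 16.05 turn units [-0.02 -0.02 -0.22] shift units (now axes) [0.008 0.002 0.563] after turn [0.008 0.001 0.563] q [-0.68  0.46 -0.02  1.67  0.01  1.02  0.85]
```

```bash
python3 -m crank '[[0.004,0,0.1,0,0,0,0.1],[0.004,0,0.1,0,0,0,0.1],[0,0,0.1,0,0,0,0.1],[0,0,0.1,0,0,0,0.1],[0,0,0.06,0,0,0,0.1],[0,0,0.04,0,0,0,0.1],[0,0,0.02,0,0,0,0.1],[0,0,0.01,0,0,0,0.1],[0,0,0.01,0,0,0,0.1],[0,0,0.005,0,0,0,0.1],[0,0,0,0,0,0,0.1],[0,0,0,0,0,0,0.1]]'
```

```text
t: 17.55
tcp_pos: [0.484, 0.3425, 0.0083]
tcp_rot: [3.141, 0.0, 3.126]
ft_force: [-0.2, 0.5, -0.8]
width: 0.0227
finger_force: 70.7
```

```bash
python3 -m crank '[[0,0,0.004,0,0,0,0.1],[0,0,0.004,0,0,0,0.1],[0,0,0.004,0,0,0,0.1],[0,0,0.003,0,0,0,0.1],[0,0,0,0,0,0,0.1]]'
```

```text
t: 18.18
tcp_pos: [0.4839, 0.3424, 0.0033]
tcp_rot: [3.141, 0.0, 3.126]
ft_force: [-3.6, -2.8, 14.8]
width: 0.0227
finger_force: 79.6
```

```bash
python3 -m crank '[[0,0,-0.003,0,0,0,0.1],[0,0,0,0,0,0,0.2],[0,0,0,0,0,0,0.28],[0,0,0,0,0,0,0.4],[0,0,0,0,0,0,0.6],[0,0,0,0,0,0,0.7],[0,0,-0.02,0,0,0,0.7],[0,0,-0.06,0,0,0,0.7],[0,0,-0.1,0,0,0,0.7],[0,0,-0.1,0,0,0,0.7],[0,0,0,0,0,0,0.7]]' 60
cat >> h.py <<'E'
def rodfind(d,z,x0,y0,x1,y1):
    H=cv2.cvtColor(d['img'],cv2.COLOR_BGR2HSV);m=cv2.inRange(H,(8,60,60),(32,255,255));k=m*0;k[y0:y1,x0:x1]=m[y0:y1,x0:x1]
    k=cv2.morphologyEx(k,cv2.MORPH_CLOSE,np.ones((5,5)));c=max(cv2.findContours(k,0,1)[0],key=cv2.contourArea);bx=cv2.boxPoints(cv2.minAreaRect(c))
    e=[(bx[i]+bx[(i+1)%4])/2 for i in range(4)];i=0 if np.linalg.norm(e[0]-e[2])>np.linalg.norm(e[1]-e[3]) else 1
    A,B=ray(d,e[i],z),ray(d,e[i+2],z)
    if A[0]<B[0]:A,B=B,A
    v=A-B;print('rod px',e[i],e[i+2],'mid',np.round((A+B)/2,4),'len',round(np.linalg.norm(v),4),'yaw',round(np.arctan2(v[1],v[0]),3),'+x end',np.round(A,4),'-x end',np.round(B,4))
E
python3 - <<'E'
from h import *
s=cam('scene');d=cam('top');rodfind(s,.015,345,175,450,265)
cv2.imwrite('pics/m1.png',np.hstack([cv2.resize(s['img'][150:270,330:470],(420,360)),cv2.resize(d['img'][140:270,105:240],(374,360))]))
go(.568,.342,.1,np.pi)
E
```

```text
t: 19.55
tcp_pos: [0.4855, 0.3436, 0.119]
tcp_rot: [3.138, 0.005, 3.126]
ft_force: [1.0, 0.9, -0.4]
width: 0.0599
finger_force: 0.0
rod px [384.80008 191.1    ] [410.40005 242.29999] mid [0.4836 0.3418 0.015 ] len 0.2125 yaw -0.037 +x end [0.5897 0.3379 0.015 ] -x end [0.3774 0.3458 0.015 ]
t 19.65 turn units [ 0.01  0.01 -0.22] shift units (now axes) [-0.21   0.002  0.04 ] after turn [-0.21  -0.001  0.04 ] q [-0.68  0.58 -0.03  1.8   0.02  0.76  0.84]
```

View pics/m1.png

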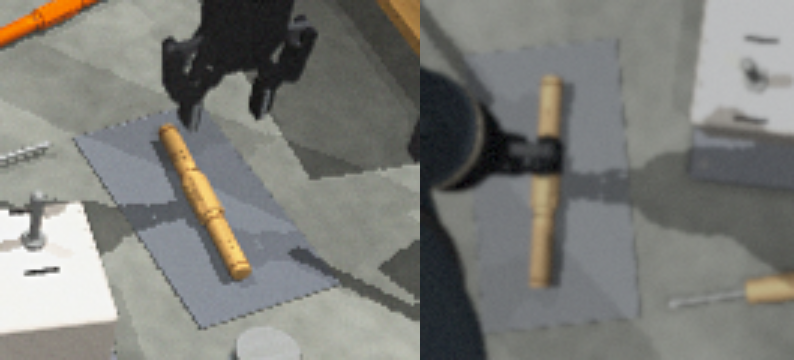

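```bash
python3 - <<'E'
from h import *
d=cam('top');A=ray(d,(152.3,168.0),.015);B=ray(d,(148.3,243.6),.015);print(A,B,(A+B)/2)
E
python3 -m crank '[[-0.04,0,0,0,0,0,0.7],[-0.06,0,0,0,0,0,0.7],[-0.06,0,0,0,0,0,0.7],[-0.05,0,0,0,0,0,0.7],[0,0,0.08,0,0,0,0.7],[0,0,0.08,0,0,0,0.7],[0,0,0.05,0,0,0,0.7],[0,0,0.03,0,0,0,0.7],[0,0,0,0,0,0,0.7],[0,0,0,0,0,0,0.7]]'
python3 - <<'E'
from h import *
rodfind(cam('scene'),.015,345,175,450,265)
go(.568,.342,.006,np.pi)
E
```

```text
[0.58242446 0.33985225 0.015     ] [0.3831472  0.34205775 0.015     ] [0.48278583 0.340955   0.015     ]
t: 20.95
tcp_pos: [0.5685, 0.3415, 0.0203]
tcp_rot: [3.141, 0.001, 3.126]
ft_force: [-0.1, -0.3, 0.9]
width: 0.0598
finger_force: 0.0
rod px [383.73526 191.5588 ] [396.08823 212.14703] mid [0.4245 0.3431 0.015 ] len 0.0921 yaw 0.03 +x end [0.4705 0.3445 0.015 ] -x end [0.3785 0.3418 0.015 ]
t 21.0 turn units [ 0.01  0.02 -0.22] shift units (now axes) [0.001 0.001 0.036] after turn [0.001 0.001 0.036] q [-0.6   0.78 -0.03  1.67  0.03  0.69  0.92]
```

```bash
python3 -m crank '[[0,0,0.02,0,0,0,0.7],[0,0,0.015,0,0,0,0.7],[0,0,0,0,0,0,0.5],[0,0,0,0,0,0,0.3],[0,0,0,0,0,0,0.15],[0,0,0,0,0,0,0.08],[0,0,0,0,0,0,0.08],[0,0,0,0,0,0,0.08],[0,0,0,0,0,0,0.08]]' 80
python3 -m crank '[[0,0,-0.01,0,0,0,0.08],[0,0,-0.03,0,0,0,0.08],[0,0,-0.06,0,0,0,0.08],[0,0,-0.08,0,0,0,0.08],[0,0,-0.1,0,0,0,0.08],[0,0,-0.1,0,0,0,0.08],[0,0,-0.1,0,0,0,0.08],[0,0,-0.05,0,0,0,0.08],[0,0,0,0,0,0,0.08]]'
python3 - <<'E'
from h import *
s=cam('scene');cv2.imwrite('pics/e1.png',s['img'][100:300,330:480])
c=np.array([.507,-.3355]);yw=-.25;e=c+.0857*np.array([np.cos(yw),np.sin(yw)]);print(e)
go(*e,.2,np.pi+yw)
E
```

```text
t: 22.12
tcp_pos: [0.5679, 0.3412, 0.0054]
tcp_rot: [3.141, 0.0, 3.126]
ft_force: [0.6, -0.0, 1.7]
width: 0.0174
finger_force: 78.1
t: 23.25
tcp_pos: [0.5685, 0.3415, 0.2197]
tcp_rot: [3.139, 0.003, 3.126]
ft_force: [0.3, 0.3, -1.9]
width: 0.0168
finger_force: 78.2
[ 0.59003579 -0.35670252]
t 23.3 turn units [0.01 0.01 3.36] shift units (now axes) [-0.082 -1.744  0.044] after turn [-0.485 -1.677  0.045] q [-0.6   0.57 -0.02  1.49  0.01  1.08  0.93]
```

View pics/e1.png

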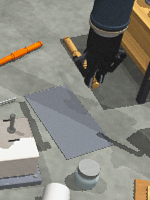

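```bash
python3 -m crank '[[-0.006,-0.06,0,0,0,0,0.08],[-0.006,-0.11,0,0,0,0,0.08],[-0.006,-0.125,0,0,0,0,0.08],[-0.006,-0.125,0,0,0,0,0.08],[-0.006,-0.125,0,0,0,0,0.08],[-0.006,-0.125,0,0,0,0,0.08],[-0.006,-0.125,0,0,0,0,0.08],[-0.006,-0.125,0,0,0,0,0.08],[-0.006,-0.125,0,0,0,0,0.08],[-0.006,-0.125,0,0,0,0,0.08],[-0.006,-0.125,0,0,0,0,0.08],[-0.006,-0.125,0,0,0,0,0.08],[-0.006,-0.125,0,0,0,0,0.08],[-0.004,-0.12,0,0,0,0,0.08],[0,-0.08,0,0,0,0,0.08],[0,0,0,0,0,0.84,0.08],[0,0,0,0,0,0.84,0.08],[0,0,0,0,0,0.84,0.08],[0,0,0,0,0,0.84,0.08],[0,0,0,0,0,0,0.08]]'
python3 - <<'E'
from h import *
s=cam('scene');d=cam('top');cv2.imwrite('pics/f1.png',np.hstack([cv2.resize(s['img'][150:310,70:270],(400,320)),cv2.resize(d['img'][130:290,350:550],(400,320))]))
go(.59,-.3567,.11,np.pi-.25)
E
```

```text
t: 25.8
tcp_pos: [0.5886, -0.3579, 0.2161]
tcp_rot: [-3.141, -0.002, 2.891]
ft_force: [-0.3, 0.2, -0.7]
width: 0.0172
finger_force: 78.3
t 25.9 turn units [-0.   -0.02  0.01] shift units (now axes) [-0.002  0.003  0.266] after turn [-0.001  0.003  0.266] q [ 0.42  0.61  0.1   1.42 -0.06  1.12  1.85]
```

View pics/f1.png

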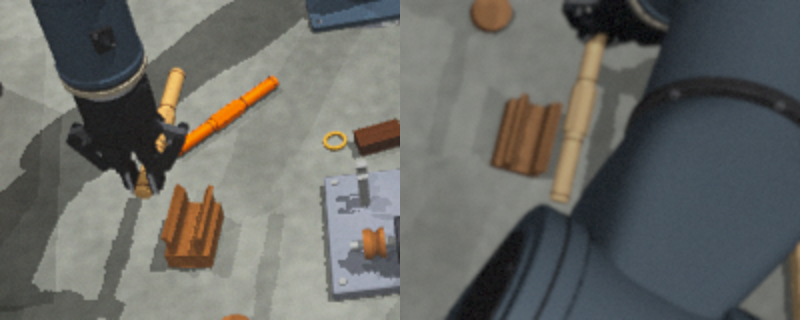

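The rod is held by its end with the free end toward the base: free end at top (431,230), scene (158.5,186). I check its level and alignment over the cradle.

Run:
```python
from h import *
s=cam('scene');d=cam('top')
P=[c['K']@np.c_[c['R'],c['t']] for c in(d,s)]
def tri(p,q):
    X=cv2.triangulatePoints(P[0],P[1],np.array(p,float).reshape(2,1),np.array(q,float).reshape(2,1)).ravel();return X[:3]/X[3]
f=tri((431,230),(158.5,185));print('free end',f)
for z in(.2,.21,.226,.235):print(z,ray(d,(431,230),z),ray(s,(158.5,185),z))
# waist/rod axis in top: column centre of mask by row
H=cv2.cvtColor(d['img'],cv2.COLOR_BGR2HSV);m=cv2.inRange(H,(8,60,60),(32,255,255));m[:,:428]=0;m[:,455:]=0
pts=[(np.flatnonzero(m[v,:]).mean(),v) for v in range(152,230,2) if m[v].any()]
L=cv2.fitLine(np.array(pts,np.float32),2,0,.01,.01).ravel();
A=np.array([L[2],L[3]]);u=L[:2]
for t in(-30,0,30):print(np.round(ray(d,A+t*u,.225),4))
st=r.read_state();y=st['tcp_rot'][2]-np.pi;print('expected line thru',st['tcp_pos'],y)
```

```text
free end [ 0.41217589 -0.31332054  0.22973946]
0.2 [ 0.41388138 -0.32538496  0.2       ] [ 0.37944117 -0.31571057  0.2       ]
0.21 [ 0.41321584 -0.32205219  0.21      ] [ 0.39075663 -0.3142848   0.21      ]
0.226 [ 0.41215098 -0.31671975  0.226     ] [ 0.40886135 -0.31200356  0.226     ]
0.235 [ 0.411552   -0.31372026  0.235     ] [ 0.41904526 -0.31072036  0.235     ]
[ 0.4348 -0.3187  0.225 ]
[ 0.4972 -0.3341  0.225 ]
[ 0.5605 -0.3496  0.225 ]
expected line thru [ 0.58956207 -0.3575544   0.21689543] -0.24916921900049216
```

```bash
python3 -m crank '[[0,0.003,0.06,0,0,0,0.08],[0,0,0.08,0,0,0,0.08],[0,0,0.08,0,0,0,0.08],[0,0,0.07,0,0,0,0.08],[0,0,0.04,0,0,0,0.08],[0,0,0.02,0,0,0,0.08],[0,0,0.015,0,0,0,0.08],[0,0,0.015,0,0,0,0.08],[0,0,0.01,0,0,0,0.08],[0,0,0,0,0,0,0.08]]'
python3 - <<'E'
from h import *
go(.5897,-.3563,.034,np.pi-.25)
E
```

```text
t: 27.25
tcp_pos: [0.5903, -0.3561, 0.0612]
tcp_rot: [3.142, -0.0, 2.892]
ft_force: [-0.4, 1.4, -1.4]
width: 0.0172
finger_force: 78.3
t 27.25 turn units [ 0.   -0.    0.01] shift units (now axes) [ 0.001 -0.001  0.068] after turn [ 0.001 -0.001  0.068] q [ 0.43  0.76  0.08  1.57 -0.07  0.81  1.86]
```

```bash
python3 -m crank '[[0,0,0.01,0,0,0,0.08],[0,0,0.01,0,0,0,0.08],[0,0,0.01,0,0,0,0.08],[0,0,0.01,0,0,0,0.08],[0,0,0.01,0,0,0,0.08],[0,0,0.01,0,0,0,0.08],[0,0,0,0,0,0,0.08]]'
```

```text
t: 28.12
tcp_pos: [0.5901, -0.3564, 0.0369]
tcp_rot: [-3.141, -0.0, 2.892]
ft_force: [-1.4, -3.2, -0.5]
width: 0.0172
finger_force: 78.4
```

```bash
python3 -m crank '[[0,0,0.005,0,0,0,0.08],[0,0,0.004,0,0,0,0.08],[0,0,0.004,0,0,0,0.08],[0,0,0,0,0,0,0.08]]'
```

```text
t: 28.62
tcp_pos: [0.5904, -0.3564, 0.0322]
tcp_rot: [-3.141, 0.0, 2.892]
ft_force: [-0.9, -4.3, 1.6]
width: 0.0173
finger_force: 78.7
```

```bash
python3 -m crank '[[0,0,0.004,0,0,0,0.08],[0,0,0.002,0,0,0,0.08],[0,0,0,0,0,0,0.08]]'
python3 - <<'E'
from h import *
rodfind(cam('scene'),.042,140,205,195,300)
E
```

```text
t: 29.0
tcp_pos: [0.5907, -0.3564, 0.0303]
tcp_rot: [-3.141, 0.001, 2.892]
ft_force: [-1.1, -3.2, 8.1]
width: 0.0173
finger_force: 79.2
rod px [166.03847 231.8077 ] [175.17693 265.31537] mid [ 0.4661 -0.3205  0.042 ] len 0.1272 yaw 0.124 +x end [ 0.5292 -0.3126  0.042 ] -x end [ 0.403  -0.3284  0.042 ]
```

Floor contact is felt (8 N). I release and retract.

```bash
python3 -m crank '[[0,0,-0.003,0,0,0,0.12],[0,0,0,0,0,0,0.25],[0,0,0,0,0,0,0.35],[0,0,0,0,0,0,0.5],[0,0,0,0,0,0,0.7],[0,0,0,0,0,0,0.7],[0,0,-0.04,0,0,0,0.7],[0,0,-0.08,0,0,0,0.7],[0,0,-0.1,0,0,0,0.7],[-0.1,0,-0.1,0,0,0,0.7],[-0.12,0,-0.05,0,0,0,0.7],[-0.12,0,0,0,0,0,0.7],[0,0,0,0,0,0,0.7],[0,0,0,0,0,0,0.7]]'
python3 - <<'E'
from h import *
s=cam('scene');d=cam('top')
cv2.imwrite('pics/z.png',np.hstack([cv2.resize(s['img'][190:310,110:230],(400,400),interpolation=2),cv2.resize(d['img'][150:250,360:460],(400,400),interpolation=2)]))
for y,n in((-.25,'exp'),):
    u=np.array([np.cos(y),np.sin(y)]);c=np.array([.507,-.3355])
    for k in(.1,.045,-.045,-.1):
        p=[*(c+k*u),.042];print(k,np.round((proj(s,p)-[110,190])*400/120),np.round((proj(d,p)-[360,150])*4)+[400,0])
print(r.read_state()['ft_force'])
E
```

```text
t: 30.8
tcp_pos: [0.7215, -0.3898, 0.1792]
tcp_rot: [-3.141, -0.001, 2.892]
ft_force: [0.8, 0.2, 0.7]
width: 0.0598
finger_force: 0.0
0.1 [162. 339.] [649.  39.]
0.045 [176. 281.] [629. 121.]
-0.045 [197. 192.] [597. 257.]
-0.1 [208. 142.] [577. 342.]
[-0.88775427  0.0877498   0.90624738]
```

View pics/z.png

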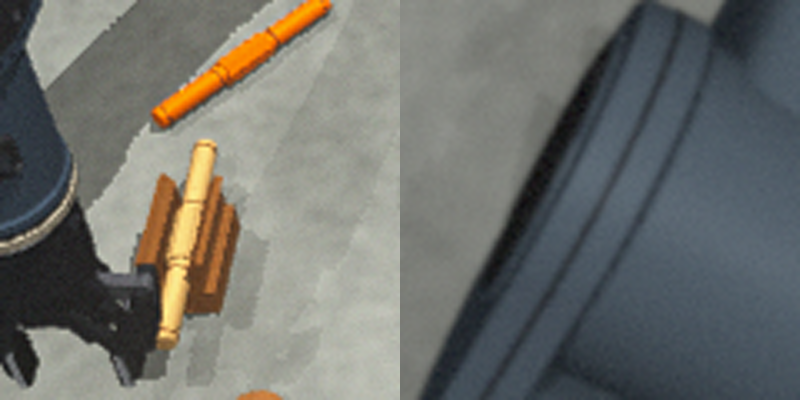

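```bash
python3 -m crank '[[0,0,-0.08,0,0,0,0.7],[0.05,0.11,-0.08,0,0,0,0.7],[0.05,0.11,0,0,0,0,0.7],[0.05,0.11,0,0,0,0,0.7],[0.05,0.11,0,0,0,0,0.7],[0.05,0.11,0,0,0,0,0.7],[0.05,0.11,0,0,0,0,0.7],[0,0.11,0,0,0,0,0.7],[0,0.11,0,0,0,0,0.7],[0,0.11,0,0,0,0,0.7],[0,0,0,0,0,0,0.7]]'
python3 - <<'E'
from h import *
for n,bx in(('top',(385,150,445,240)),('scene',(130,220,195,305))):
    d=cam(n);H=cv2.cvtColor(d['img'],cv2.COLOR_BGR2HSV);x0,y0,x1,y1=bx
    old=cv2.imread('pics/t0.png' if n=='top' else 'pics/s0.png')
    m=cv2.inRange(H,(8,60,120 if n=='top' else 190),(32,255,255));k=m*0;k[y0:y1,x0:x1]=m[y0:y1,x0:x1]
    c=max(cv2.findContours(k,0,1)[0],key=cv2.contourArea);R=cv2.minAreaRect(c);b=cv2.boxPoints(R);e=[(b[i]+b[(i+1)%4])/2 for i in range(4)]
    i=0 if np.linalg.norm(e[0]-e[2])>np.linalg.norm(e[1]-e[3]) else 1
    A,B=ray(d,e[i],.042),ray(d,e[i+2],.042);print(n,R[1],A,B,(A+B)/2,np.linalg.norm(A-B))
    # profile along axis of the floor line in old image (trough floor z=.03), centreline
    cc=np.array([.507,-.3355]);u=np.array([np.cos(-.25),np.sin(-.25)])
    for off in (0,):
      out=[]
      for t in np.arange(-.07,.071,.004):
        p=proj(d,[*(cc+t*u),.03]);v=cv2.getRectSubPix(old,(1,1),(float(p[0]),float(p[1])))[0,0].astype(int);out.append((round(t*1000),int(v[2]-v[0])))
      print(out)
rs=r.read_state();print(rs['tcp_pos'],rs['t'])
E
```

```text
t: 32.28
tcp_pos: [0.7033, 0.0289, 0.2434]
tcp_rot: [3.139, -0.0, 2.898]
ft_force: [0.1, 0.7, -0.0]
width: 0.0597
finger_force: 0.0
top (12.235028266906738, 77.629150390625) [ 0.60878258 -0.35466711  0.042     ] [ 0.41313281 -0.31607691  0.042     ] [ 0.51095769 -0.33537201  0.042     ] 0.1994192507064758
[(-70, 4), (-66, 3), (-62, 3), (-58, 4), (-54, 3), (-50, 9), (-46, 40), (-42, 62), (-38, 61), (-34, 59), (-30, 58), (-26, 62), (-22, 65), (-18, 61), (-14, 62), (-10, 57), (-6, 57), (-2, 57), (2, 56), (6, 60), (10, 62), (14, 61), (18, 60), (22, 56), (26, 56), (30, 54), (34, 55), (38, 53), (42, 39), (46, 12), (50, 3), (54, 2), (58, 3), (62, 4), (66, 4), (70, 3)]
scene (7.060180187225342, 39.02710723876953) [ 0.48161899 -0.33328303  0.042     ] [ 0.60271175 -0.36069901  0.042     ] [ 0.54216537 -0.34699102  0.042     ] 0.12415753026364534
[(-70, 10), (-66, 12), (-62, 9), (-58, 12), (-54, 10), (-50, 13), (-46, 13), (-42, 77), (-38, 113), (-34, 125), (-30, 126), (-26, 108), (-22, 114), (-18, 74), (-14, 87), (-10, 102), (-6, 116), (-2, 92), (2, 94), (6, 109), (10, 120), (14, 104), (18, 98), (22, 80), (26, 74), (30, 87), (34, 99), (38, 83), (42, 76), (46, 79), (50, 51), (54, 53), (58, 57), (62, 65), (66, 34), (70, 2)]
[0.70302794 0.02328911 0.24360282] 32.375
```

```bash
python3 -c "
from h import *
print(job.hand_in())"
```

```text
the job is handed in; nothing more can be done
None
```

I handed the job in at about 32 s of the 72 s limit: the lever stands upright (off), and the rod was laid on the mat, re-gripped by a bare end and laid in the cradle, centred to within about 5 mm by the camera measurements; the gripper is clear and the other things were left alone.

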